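# Book in the bath-salt jars and close up their case

### The arm

A 7-joint arm with a two-finger parallel gripper is mounted at the origin on the work surface. World frame = base frame: x ahead of the robot, y to its left, z up, the work surface at z = 0. Lengths are in m, angles in degrees, forces in N, time in s.
With the tool pointing down it reaches from about 0.425 to 0.875 m from the base axis. Payload 4.7 kg.
Tool frame: the origin (TCP) lies at the very end of the fingers, on their centre line; the grasp point (between the pads) lies 19 mm behind it; z points along the fingers, y is the line along which they close (so a half turn about z gives the same grasp; the last joint's range is limited). The gripper opens to 87 mm and grips with 3 to 60 N. Pads are 19 mm wide; open, the fingers measure 117 mm over their backs; the gripper's body (75 mm by 190 mm) begins 51 mm behind the grasp point.
Start: joints at [64.005, 18.392, -4.016, 83.108, 1.295, 78.541, -3.26], TCP at [0.293, -0.58, 0.223] pointing down, gripper open.
Joint ranges: [-163.93, 163.93], [-17.29, 119.83], [-79.2, 71.16], [3.27, 140.29], [-89.18, 269.18], [5.43, 117.66], [-154.24, 154.24]. Speed limits (degrees/s): [147.25, 147.25, 180, 180, 180, 180, 180].

### API

Orientations are given as [roll, pitch, yaw] about the fixed x, y, z axes, in that order (R = Rz(yaw) Ry(pitch) Rx(roll)).
In Python, from cell import get_obs, cams, ticket, finder gives the robot as it stands.
- The arm moves only by the shell command python3 -m creep 'ROWS' [FORCE]. ROWS is text: rows parted by semicolons, each of 5 numbers parted by spaces: the shift along the world's x, y, z in m, then the turn about the world's z in degrees, then the finger opening in m, from 0 to 0.087. A call has 1 to 8 rows; each row shifts and turns the commanded pose from where the row before left it; what a row does not reach is not made up. A row lasts 1/8 s, in which the tool goes at most 62.5 mm and 10.7 degrees, less where a joint would pass 70% of its speed; a pose out of reach is approached as far as the arm can. A call with a gripper value outside its range is refused whole. The fingers move at their own pace and stop on an object; FORCE is the grip in N (left out, the last holds). Time passes only in rows, so rows that do not move let the fingers close. It gives the time, the measured TCP pose, the force, the opening and the grip force at its end, in the units of the state.
- get_obs(): the state, without advancing time (a new reading comes with each control period).
- cams.read_camera(name): name is "scene" or "top"; returns the picture (400x640x3 uint8, red, green, blue); there is no depth.
- cams.calibration(name): a dict with "fx", "fy", "cx", "cy" (pixels), "extrinsics" (4x4, takes a point from world to camera coordinates). Camera axes: x right, y down, z forward; pixel columns grow to the right and rows downward; lengths in m; the calibration is good to about 2 mm. A picture is of the moment at which its call begins. calibration takes no time and is no camera call.
- ticket.sign_off(): hands the job in; it is judged then, once.
Trained networks look in the newest picture that a camera, given by its name, has taken for a name from the list of things; names that differ only in an ending like _2 or _b are one class to them, and where a whole thing is asked for, a point or a joint stands for the part that bears it (a point fixed in the world has none). Each returns a list of dicts, best first, with "p" (0 to 1); they miss things now and then, are a little off and sometimes report something else, mostly with a low value. They report only what shows in the picture. A call takes as long as a camera call.
- finder.masks_of(name, camera): "mask" (400x640 bool, what is visible of it) and "xy" ([column, row] in pixels, amid what is visible of it).
- finder.tip_of(name, camera): "xy" ([column, row] in pixels: a listed point, or the origin of a listed thing).
The state is a dict: "time_s": time; "qpos": joint angles; "joint_velocities": joint speeds; "effort": joint torques, N m; "tool_pos": TCP position; "tool_rot": TCP orientation; "force": force on the tool from outside, world axes, zero at the start; "wrist_torque": the same for the moment, N m; "grip_width": finger opening in m; "grasp_force": force on a finger pad.
Only numpy, scipy, OpenCV 4.12 (cv2) and the standard library are available. Lean on these libraries where they do the work, as an engineer would, in place of code of your own. Each camera call takes 0.05 s, during which the arm holds its last target. There are 200 camera calls.

### The job

Book in the labelled jars standing in the row with the hand scanner, one after another along the row from the end nearest the carrying case: aim squarely at the middle of the barcode on each lid from a short way above, with the scan line across the bars, and hold it steadily there for a good second. Stand all these jars upright in the case, shut its lid and then press the clip down until it snaps home; the scanner must end up back in its holster as you found it. Leave everything else on the table alone.

Things in the scene. Friction and masses are not known exactly. Their poses are not given: they have to be found in the camera images.
- jar_1: First place from the end nearest the case in the row of finished jars (may be absent): closed round glass jar of bath salts, 54 mm across, 70 mm tall with its red screw lid (50 mm wide, 12 mm high), about 170 g, upright on the table. Origin at the centre of its underside, z up; its x axis runs along the length of the barcode label on its lid (across the bars)
- jar_2: Second place from the end nearest the case in the row of finished jars (may be absent): closed round glass jar of bath salts, 54 mm across, 70 mm tall with its red screw lid (50 mm wide, 12 mm high), about 170 g, upright on the table. Origin at the centre of its underside, z up; its x axis runs along the length of the barcode label on its lid (across the bars)
- jar_3: Third place from the end nearest the case in the row of finished jars (may be absent): closed round glass jar of bath salts, 54 mm across, 70 mm tall with its red screw lid (50 mm wide, 12 mm high), about 170 g, upright on the table. Origin at the centre of its underside, z up; its x axis runs along the length of the barcode label on its lid (across the bars)
- jar_4: Fourth place from the end nearest the case in the row of finished jars (may be absent): closed round glass jar of bath salts, 54 mm across, 70 mm tall with its red screw lid (50 mm wide, 12 mm high), about 170 g, upright on the table. Origin at the centre of its underside, z up; its x axis runs along the length of the barcode label on its lid (across the bars)
- jar_1_label (a point): Centre of the white 34 x 20 mm barcode label flat on top of the lid of jar_1, 70 mm above its underside; the row of black bars runs along the jar's x axis
- jar_2_label (a point): Centre of the white 34 x 20 mm barcode label flat on top of the lid of jar_2, 70 mm above its underside; the row of black bars runs along the jar's x axis
- jar_3_label (a point): Centre of the white 34 x 20 mm barcode label flat on top of the lid of jar_3, 70 mm above its underside; the row of black bars runs along the jar's x axis
- jar_4_label (a point): Centre of the white 34 x 20 mm barcode label flat on top of the lid of jar_4, 70 mm above its underside; the row of black bars runs along the jar's x axis
- scanner: Cordless pistol-grip barcode scanner, black and grey, 180 g, standing nose down in its holster. Origin at the centre of the window in its nose; it reads along its own -z (straight down as it stands), 40 to 150 mm ahead of the window, with a scan line along its y. Nose 46 (x) x 62 (y) mm from z = 0 to 46 mm. Its centre of mass is about 11 mm from the head's axis, towards -x
- scanner_rear (a point): Centre of the flat rear end of the scanner's head, 95 mm above the window on the head's axis. The rear part of the head (z = 46 to 95 mm) is 40 (x) x 44 (y) mm and can be gripped across y from above; the beam is then straight below the gripper
- scanner_handle (a point): Middle of the scanner's handle: a bar 30 mm wide (y), 34 mm thick and 105 mm long that sticks out from x = -15, z = 68 mm towards the scanner's -x, rising 15 degrees away from the nose
- holster: Desk holster of the scanner, fixed: black foot 120 (x) x 96 (y) x 12 mm with an open grey cup, inside 56 (x) x 72 (y) mm, walls 4 mm, rim 60 mm above the table. Origin at the centre of its underside. The scanner stands in it, window on the cup's floor at z = 12 mm, axes parallel to the holster's, handle out over the rim towards the holster's -x
- case: Grey plastic carrying case, fixed, open topped, outside 160 (x) x 240 (y) x 88 mm, walls and floor 5 mm (inside 150 x 230 x 83 mm deep, no dividers). Origin at the centre of its underside; its front, where the clip closes, is its -x side; its lid hinges along the top of the +x side (x = +80 mm, z = 88 mm)
- lid (a joint): Angle of the case's white lid about its hinge (along the case's y): 0 shut flat on the rim, 1.57 upright, 1.85 the stop, leaning back. Panel 164 x 244 x 7 mm, 240 g; push it beside the clip on the middle of its free edge. Starts at 1.7 to 1.85 and stays there; pushed forward to less than about 1.25 it comes down by itself, damped, within two seconds
- clip (a joint): Angle of the black sprung clip lever on the lid's free edge: 0 it stands out 17 degrees above the lid's plane, away from the hinge; grows as it is pressed down; 1.87 home, flat against the case's front, its hook under a ledge. Over-centre spring: springs back to 0 unless pushed past 1.0 rad, then snaps home by itself; takes 3 to 8 N
- clip_end (a point): Point on the upper face of the clip lever, 40 mm from its pivot, in the middle of its width. The lever is 46 mm long, 50 mm wide, 4 mm thick; its pivot is 164.5 mm from the lid's hinge: with the lid shut at x = -84.5, z = 90 mm in the case's frame
- spare_jar: Bystander: the same kind of jar with a plain lid, no label; not in the row and not to be booked in. 54 mm across, 70 mm tall. Origin at the middle of its underside
- cup_a: Bystander: white plastic cup, 72 mm across, 90 mm tall. Origin at the middle of its underside
- cup_b: Bystander: white plastic cup, 72 mm across, 90 mm tall. Origin at the middle of its underside
- coffee: Bystander: coffee cup on a saucer with a spoon, 140 mm across, 65 mm tall. Origin at the middle of its underside
- glasses_case: Bystander: dark red spectacle case, 60 x 160 x 40 mm. Origin at the middle of its underside
- brush: Bystander: brush 170 mm long, lying
- bottle: Bystander: green glass bottle, 52 mm across, 170 mm tall. Origin at the middle of its underside

How it is judged (in metres and radians):
On the way, in this order (a step that is already met when the one before it is completed fails the run):
1. jar_1 scanned 1 s: label centre within 10 mm (scanner x), 13 mm (y) of the beam, 40 to 150 mm ahead; square within 15, line along label within 20 degrees; without a break (x of jar_1_label in the frame of scanner between -0.01 and 0.01 m and y of jar_1_label in the frame of scanner between -0.013 and 0.013 m and z of jar_1_label in the frame of scanner between -0.15 and -0.04 m and angle between the z axis of scanner and the z axis of jar_1, either way round below 0.26 rad and angle between the y axis of scanner and the x axis of jar_1, either way round below 0.35 rad), for 1 s.
2. jar_2 scanned 1 s: label centre within 10 mm (scanner x), 13 mm (y) of the beam, 40 to 150 mm ahead; square within 15, line along label within 20 degrees; without a break (x of jar_2_label in the frame of scanner between -0.01 and 0.01 m and y of jar_2_label in the frame of scanner between -0.013 and 0.013 m and z of jar_2_label in the frame of scanner between -0.15 and -0.04 m and angle between the z axis of scanner and the z axis of jar_2, either way round below 0.26 rad and angle between the y axis of scanner and the x axis of jar_2, either way round below 0.35 rad), for 1 s.
3. jar_3 scanned 1 s: label centre within 10 mm (scanner x), 13 mm (y) of the beam, 40 to 150 mm ahead; square within 15, line along label within 20 degrees; without a break (x of jar_3_label in the frame of scanner between -0.01 and 0.01 m and y of jar_3_label in the frame of scanner between -0.013 and 0.013 m and z of jar_3_label in the frame of scanner between -0.15 and -0.04 m and angle between the z axis of scanner and the z axis of jar_3, either way round below 0.26 rad and angle between the y axis of scanner and the x axis of jar_3, either way round below 0.35 rad), for 1 s.
4. jar_4 scanned 1 s: label centre within 10 mm (scanner x), 13 mm (y) of the beam, 40 to 150 mm ahead; square within 15, line along label within 20 degrees; without a break (x of jar_4_label in the frame of scanner between -0.01 and 0.01 m and y of jar_4_label in the frame of scanner between -0.013 and 0.013 m and z of jar_4_label in the frame of scanner between -0.15 and -0.04 m and angle between the z axis of scanner and the z axis of jar_4, either way round below 0.26 rad and angle between the y axis of scanner and the x axis of jar_4, either way round below 0.35 rad), for 1 s.
5. the lid is shut over all the jars, which stand upright inside (x of jar_1 in the frame of case between -0.056 and 0.056 m and y of jar_1 in the frame of case between -0.096 and 0.096 m and z of jar_1 in the frame of case between -0.005 and 0.013 m and angle between each of jar_1, jar_2, jar_3, jar_4's own z axis and vertical below 0.15 rad and x of jar_2 in the frame of case between -0.056 and 0.056 m and y of jar_2 in the frame of case between -0.096 and 0.096 m and z of jar_2 in the frame of case between -0.005 and 0.013 m and x of jar_3 in the frame of case between -0.056 and 0.056 m and y of jar_3 in the frame of case between -0.096 and 0.096 m and z of jar_3 in the frame of case between -0.005 and 0.013 m and x of jar_4 in the frame of case between -0.056 and 0.056 m and y of jar_4 in the frame of case between -0.096 and 0.096 m and z of jar_4 in the frame of case between -0.005 and 0.013 m and value of joint lid below 0.04 rad), for 0.3 s.
6. the clip has snapped home on the shut lid (value of joint lid below 0.04 rad and value of joint clip above 1.7 rad), for 0.3 s.
At the end, for the whole second after the job is handed in: Every labelled jar stands upright (8 degrees) on the case floor; the lid is shut (below 0.04 rad), the clip home (above 1.7 rad); the scanner stands still in its holster within 12 mm, upright (11 degrees), window within 10 mm of the cup floor, handle to the holster's -x (20 degrees) (all of step 6 and x of jar_1 in the frame of case between -0.056 and 0.056 m and y of jar_1 in the frame of case between -0.096 and 0.096 m and z of jar_1 in the frame of case between -0.005 and 0.013 m and angle between each of jar_1, jar_2, jar_3, jar_4's own z axis and vertical below 0.15 rad and x of jar_2 in the frame of case between -0.056 and 0.056 m and y of jar_2 in the frame of case between -0.096 and 0.096 m and z of jar_2 in the frame of case between -0.005 and 0.013 m and x of jar_3 in the frame of case between -0.056 and 0.056 m and y of jar_3 in the frame of case between -0.096 and 0.096 m and z of jar_3 in the frame of case between -0.005 and 0.013 m and x of jar_4 in the frame of case between -0.056 and 0.056 m and y of jar_4 in the frame of case between -0.096 and 0.096 m and z of jar_4 in the frame of case between -0.005 and 0.013 m and linear speed of each of jar_1, jar_2, jar_3, jar_4 below 0.03 m/s and x of scanner in the frame of holster between -0.012 and 0.012 m and y of scanner in the frame of holster between -0.012 and 0.012 m and z of scanner in the frame of holster between -0.005 and 0.022 m and angle between the z axis of scanner and the z axis of holster, either way round below 0.2 rad and angle between the x axis of scanner and the x axis of holster, either way round below 0.35 rad and linear speed of scanner below 0.02 m/s and angular speed of scanner below 0.12 rad/s); the robot touches nothing.
It fails at once if one of the bystanders is pushed more than 50 mm away (distance of any of spare_jar, cup_a, cup_b, coffee, glasses_case, brush, bottle from where it was at the start of the episode above 0.05 m).
It fails at once if a standing bystander is tipped over (angle between any of spare_jar, cup_a, cup_b, coffee, glasses_case, bottle's own z axis and vertical above 0.6 rad).
Of jar_1, jar_2, jar_3, jar_4 only 3 to 4 are there at a start; the rules pass over those that are not, and their reading is None.
At some moment in a run one of jar_1, jar_2, jar_3, jar_4 may be knocked a few centimetres aside while the robot is not near it.
It also fails if it takes over 208 s, if anything falls off the work surface, if the arm or the gripper's body presses on something with over 40 N, if the wrist force passes 120 N, or if a joint passes its speed limit or range.

## Working session

There is one attempt and no reset: what is moved stays moved. The work goes in short steps, Python scripts to look and compute and a shell command to move; the robot and the scene stay as the last step left them, time stands still between calls to the robot, and variables do not carry over. Pictures are saved under pics/ and viewed, at most 14 in all, crops included, and the job is handed in when it is done.

```bash
ls; mkdir -p pics; python3 - <<'E'
from cell import get_obs,cams,finder
import cv2,numpy as np
for c in("scene","top"):
    im=cams.read_camera(c); cv2.imwrite(f"pics/{c}0.png",im[:,:,::-1]); k=cams.calibration(c); print(c,k["fx"],k["fy"],k["cx"],k["cy"],np.round(k["extrinsics"],4).tolist())
    for n in("jar_1_label","scanner_rear","holster","case","clip_end","spare_jar","cup_a","bottle","coffee","glasses_case","brush"):
        print(n,[(np.round(d["xy"],1).tolist(),round(d["p"],2)) for d in finder.tip_of(n,c)])
o=get_obs();print(o)
E
```

```text
pics
scene 486.59102769621563 486.59102769621563 322.82448070893383 203.30259916494012 [[-0.7096, 0.7046, 0.0061, 0.4055], [0.544, 0.5533, -0.6308, -0.2274], [-0.4479, -0.4443, -0.7759, 1.8127], [0.0, 0.0, 0.0, 1.0]]
jar_1_label [([319.4, 186.5], 0.69)]
scanner_rear [([277.6, 207.9], 0.61)]
holster [([283.1, 228.8], 0.63)]
case [([368.5, 251.5], 0.67)]
clip_end [([427.0, 221.7], 0.73)]
spare_jar [([295.6, 260.7], 0.92), ([322.5, 198.9], 0.58)]
cup_a [([240.8, 229.1], 0.83), ([437.3, 300.5], 0.67), ([365.5, 193.1], 0.56)]
bottle [([423.2, 339.9], 0.78), ([279.5, 208.0], 0.54)]
coffee [([231.9, 193.8], 0.67), ([280.8, 205.6], 0.65), ([292.8, 260.6], 0.55)]
glasses_case [([221.9, 157.4], 0.71), ([231.9, 193.0], 0.64), ([283.8, 153.9], 0.32)]
brush [([441.8, 299.4], 0.63)]
top 449.8753253438942 449.8753253438942 317.8956721511752 197.69624424988953 [[-0.022, -0.9996, 0.0148, -0.0198], [-0.9946, 0.0204, -0.102, 0.5601], [0.1017, -0.0169, -0.9947, 1.4287], [0.0, 0.0, 0.0, 1.0]]
jar_1_label [([341.2, 222.3], 0.82), ([298.8, 146.6], 0.33), ([308.4, 260.4], 0.21)]
scanner_rear [([339.0, 162.3
[... 478 characters left out ...]
me_s': 1.2, 'qpos': array([64.0057641 , 18.39267374, -4.01830603, 83.10937473,  1.29538961,
       78.54273072, -3.26100678]), 'joint_velocities': array([-0.06960439, -0.05941056, -0.04686284, -0.01009756, -0.0145075 ,
        0.04056436, -0.05236737]), 'effort': array([-5.54025683e-04, -4.91111434e+01, -4.03283453e-01, -3.12767208e+01,
       -6.36736024e-02,  3.37195024e-02,  2.76105436e-05]), 'tool_pos': array([ 0.29308078, -0.5801679 ,  0.22256232]), 'tool_rot': array([1.79999609e+02, 2.60434453e-03, 2.68042363e+01]), 'force': array([ 0.11837944, -0.45639673, -0.24401208]), 'wrist_torque': array([0.02104047, 0.01355034, 0.05069911]), 'grasp_force': 0.0, 'grip_width': 0.08700892519162717}
```

View pics/top0.png

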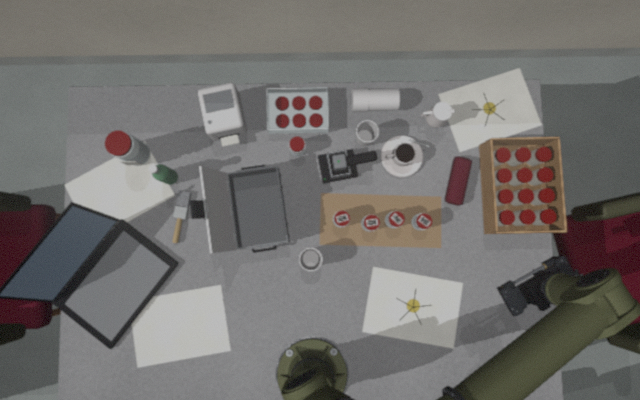

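View pics/scene0.png

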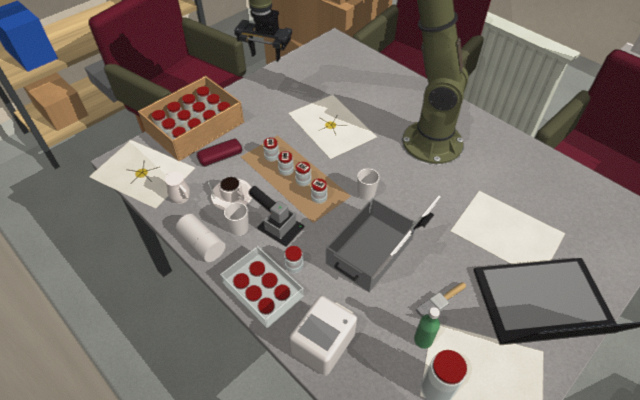

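The top view shows four labelled jars at about (341,219), (372,223), (397,218) and (424,221). The scanner is at (338,163) with its handle to the right, the open case is around (258,208) with its lid to the left, and the clip is at (197,208). The scene view agrees. Next I'll measure from both views.

```bash
cat >h.py <<'E'
import numpy as np,cv2
from cell import get_obs,cams,finder
K={c:cams.calibration(c) for c in("scene","top")}
def ray(c,p):
    k=K[c];E=np.array(k["extrinsics"]);R,t=E[:3,:3],E[:3,3]
    return -R.T@t, R.T@np.array([(p[0]-k["cx"])/k["fx"],(p[1]-k["cy"])/k["fy"],1])
def at(c,p,z):
    o,d=ray(c,p);return o+d*(z-o[2])/d[2]
def proj(c,P):
    k=K[c];E=np.array(k["extrinsics"]);q=E[:3,:3]@np.array(P)+E[:3,3]
    return np.array([k["fx"]*q[0]/q[2]+k["cx"],k["fy"]*q[1]/q[2]+k["cy"]])
def tri(ps,pt):
    A=np.zeros((3,3));b=np.zeros(3);rs=[ray("scene",ps),ray("top",pt)]
    for o,d in rs:
        M=np.eye(3)-np.outer(d,d)/(d@d);A+=M;b+=M@o
    X=np.linalg.solve(A,b);return X,max(np.linalg.norm(np.cross(X-o,d))/np.linalg.norm(d) for o,d in rs)
def lids(im,box):
    """red lid (hull incl. label): centre px"""
    h=cv2.cvtColor(im,cv2.COLOR_RGB2HSV);m=((h[...,0]<8)|(h[...,0]>172))&(h[...,1]>120)&(h[...,2]>60)
    B=np.zeros_like(m);x0,y0,x1,y1=box;B[y0:y1,x0:x1]=1;m&=B
    out=[]
    for c in cv2.findContours((cv2.dilate(m.astype(np.uint8),np.ones((2,2)))),cv2.RETR_EXTERNAL,cv2.CHAIN_APPROX_NONE)[0]:
        if cv2.contourArea(c)<40: continue
        (cx,cy),r=cv2.minEnclosingCircle(c);hu=np.zeros(m.shape,np.uint8);cv2.fillPoly(hu,[cv2.convexHull(c)],1)
        out.append((cx-.0,cy-.0,r,hu.astype(bool)&~m))
    return out
E
python3 - <<'E'
from h import *
P={}
for c in("top","scene"):
    im=cams.read_camera(c)
    for n in("jar_1","scanner","holster","case","lid","clip"):
        for d in finder.masks_of(n,c):
            if d["p"]<.4: continue
            m=d["mask"];y,x=np.nonzero(m);r=cv2.minAreaRect(np.c_[x,y].astype(np.float32))
            print(c,n,round(d["p"],2),np.round(d["xy"],1),"n",m.sum(),"rect",np.round(r[0],1),np.round(r[1],1),round(r[2],1))
    box=(325,195,440,245) if c=="top" else (255,130,335,205)
    for cx,cy,r,w in sorted(lids(im,box)):
        ys,xs=np.nonzero(w);a=None
        Q=np.array([at(c,(u,v),.07)[:2] for u,v in zip(xs,ys)])
        if len(Q)>5:
            mu=Q.mean(0);ev,V=np.linalg.eigh(np.cov(Q.T));a=(mu.round(4),np.degrees(np.arctan2(V[1,1],V[0,1])).round(1),np.sqrt(ev*12).round(3))
        print(c,round(cx,1),round(cy,1),round(r,1),at(c,(cx,cy),.065).round(4),a)
t=cv2.imread("pics/top0.png");s=cv2.imread("pics/scene0.png")
a=cv2.resize(t[130:250,320:440],None,fx=5,fy=5,interpolation=2)
cv2.imwrite("pics/a.png",a)
b=cv2.resize(t[150:260,180:300],None,fx=3.3,fy=3.3,interpolation=2)
d=cv2.resize(s[130:290,245:445],None,fx=4,fy=3.7,interpolation=2)
cv2.imwrite("pics/b.png",b);cv2.imwrite("pics/d.png",d)
E
```

```text
top jar_1 0.76 [370.3 221.9] n 259 rect [369.8 222.3] [17.  17.7] 45.0
top jar_1 0.71 [393.6 220.8] n 250 rect [394. 219.] [16. 18.] 90.0
top jar_1 0.55 [340.  220.5] n 249 rect [341.  218.5] [16.3 17.7] 45.0
top jar_1 0.51 [421.4 221.5] n 277 rect [420.5 221. ] [16. 19.] 90.0
top scanner 0.56 [344.1 155.6] n 575 rect [352.7 162.9] [20.  45.9] 86.2
top holster 0.9 [326.3 167.2] n 677 rect [336.9 165. ] [30.2 36.3] 78.7
top case 0.79 [239.1 207.5] n 6887 rect [238.2 208.3] [86.6 98.1] 88.5
top lid 0.76 [214.2 209.5] n 2433 rect [210.1 208.8] [87.2 40.4] 82.8
top clip 0.53 [200.  210.7] n 254 rect [198.2 209. ] [17.4 15.2] 84.8
scene jar_1 0.94 [320.9 189.8] n 367 rect [318.5 191.5] [25. 15.] 90.0
scene jar_1 0.79 [283.6 163.1] n 324 rect [285.5 163. ] [24. 15.] 90.0
scene jar_1 0.78 [273.1 149.9] n 309 rect [270.5 149.5] [23. 15.] 90.0
scene jar_1 0.72 [298.8 173.5] n 333 rect [302.5 173.5] [23. 15.] 90.0
scene jar_1 0.69 [228.3 188.1] n 904 rect [229.8 191.7] [29.9 39.8] 80.1
scene scanner 0.8 [273.  206.6] n 728 rect [268.5 204.5] [49.5 22.6] 45.0
scene scanner 0.54 [272.3 152. ] n 
[... 171 characters left out ...]
3.9 36.8] 45.0
scene case 0.85 [373.1 240. ] n 5207 rect [380.6 230.8] [ 62.3 122. ] 41.0
scene lid 0.75 [420.1 221.7] n 254 rect [402.3 240.3] [10.6 77.8] 45.0
scene clip 0.72 [423.3 222.4] n 172 rect [421.5 222. ] [ 9.2 26.2] 45.0
scene 270.7 143.0 7.0 [ 0.4713 -0.3617  0.065 ] (array([ 0.4738, -0.3576]), np.float64(54.1), array([0.041, 0.053]))
scene 285.5 157.0 7.2 [ 0.4802 -0.274   0.065 ] (array([ 0.4815, -0.27  ]), np.float64(48.7), array([0.037, 0.058]))
scene 303.2 167.0 7.5 [ 0.4693 -0.1974  0.065 ] (array([ 0.4724, -0.1929]), np.float64(69.5), array([0.043, 0.051]))
scene 319.4 184.5 7.8 [ 0.4854 -0.1032  0.065 ] (array([ 0.4874, -0.0992]), np.float64(76.8), array([0.042, 0.05 ]))
```

View pics/a.png

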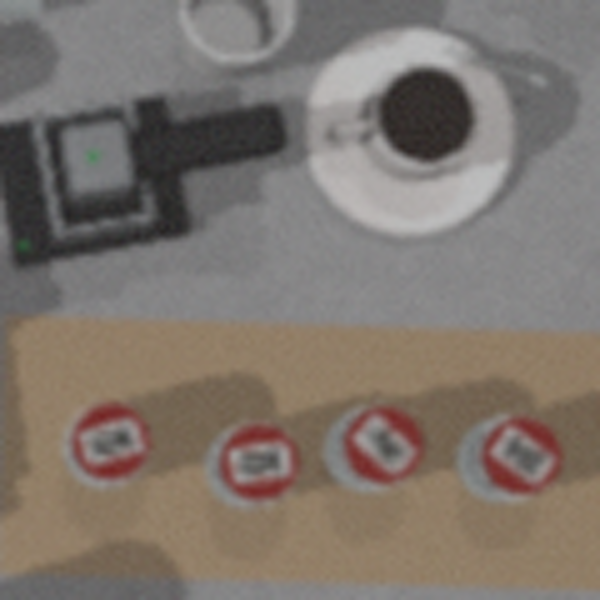

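View pics/d.png

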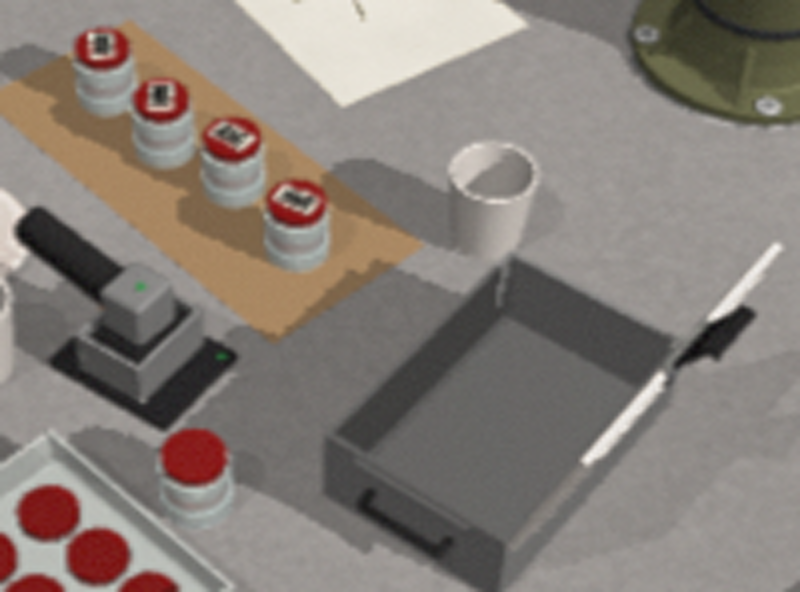

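The crops show the label angles: jars 1 and 2 are nearly along the row, and jars 3 and 4 are turned by 35–40°. The scanner's rear LED is at top (338.6,161). I'll fit the labels, holster and case metrically.

```bash
cat >>h.py <<'E'
def rect(c,im,z,x0,x1,y0,y1,s=.0005):
    """metric picture at height z: row 0 = x1 (far), col 0 = y1 (left); s m/px"""
    H,W=int((x1-x0)/s),int((y1-y0)/s);v,u=np.mgrid[0:H,0:W]
    k=K[c];E=np.array(k["extrinsics"])
    P=np.stack([x1-v*s,y1-u*s,0*u+z],-1)@E[:3,:3].T+E[:3,3]
    return cv2.remap(im,(k["fx"]*P[...,0]/P[...,2]+k["cx"]).astype(np.float32),(k["fy"]*P[...,1]/P[...,2]+k["cy"]).astype(np.float32),cv2.INTER_CUBIC)
def shot(c,n=3): return np.mean([cams.read_camera(c).astype(np.float32) for _ in range(n)],0).astype(np.float32)
def boxfit(g,x1,y1,guess,L,W,margin,yaws,r=.012,s=.0005):
    """rectangle L along yaw x W: centre/yaw with brightest inside minus surround of g"""
    best=(-9,)
    for a in yaws:
        t=np.radians(a);n=int((max(L,W)/2+margin)*1.5/s);yy,xx=np.mgrid[-n:n+1,-n:n+1]*s
        X,Y=-yy,-xx;p=np.cos(t)*X+np.sin(t)*Y;q=-np.sin(t)*X+np.cos(t)*Y
        i=(abs(p)<L/2)&(abs(q)<W/2);o=(abs(p)<L/2+margin)&(abs(q)<W/2+margin)&~i
        kz=(i/i.sum()-o/o.sum()).astype(np.float32)
        f=cv2.filter2D(g,-1,kz);u0,v0=int((y1-guess[1])/s),int((x1-guess[0])/s);k=int(r/s)
        w=f[v0-k:v0+k,u0-k:u0+k];j=np.unravel_index(w.argmax(),w.shape)
        if w[j]>best[0]:best=(float(w[j]),x1-(v0-k+j[0])*s,y1-(u0-k+j[1])*s,a)
    return np.round(best,4)
E
python3 - <<'E'
from h import *
S={c:shot(c) for c in("top","scene")}
for n in range(4):
    pt=[(342,218),(372,222.5),(396.5,218.5),(424,221)][n]
    g0=at("top",pt,.07)[:2]
    for c in S:
        R=rect(c,S[c],.07,.35,.6,-.5,.05)
        g=(np.minimum(R[...,1],120)-.6*R[...,0]);g=-(R[...,0]-R[...,1])
        b=boxfit(g,.6,.05,g0,.034,.020,.007,range(-90,90,3));print(n+1,c,b)
for nm,a,b in[("rearLED",(280,207.3),(338.6,161)),("holLED",(300,226.2),(324.8,179)),("rear_tip",(277.6,207.9),(339,162.3)),("hol_tip",(283.1,228.8),(336.4,163.9)),("clipend",(427,221.7),(190.4,210.2)),("case",(368.5,251.5),(260.3,205.9))]:
    X,e=tri(a,b);print(nm,X.round(4),round(e,4))
print("rear at z.107",at("top",(339,162.3),.107).round(4),at("scene",(277.6,207.9),.107).round(4))
A=rect("top",S["top"],.012,.54,.74,-.25,.05,.00075)
B=rect("top",S["top"],.088,.36,.62,.0,.39,.00075)
C=rect("scene",S["scene"],.088,.36,.62,.0,.39,.00075)
D=rect("scene",S["scene"],.012,.54,.74,-.25,.05,.00075)
pad=lambda x:cv2.copyMakeBorder(x,0,346-x.shape[0],0,0,0)
o=np.hstack([np.vstack([A,D])[:532],np.vstack([B,C])[:692][:532]]) if 0 else None
cv2.imwrite("pics/case.png",cv2.resize(np.vstack([B,C]),None,fx=.85,fy=.85)[:,:,::-1])
cv2.imwrite("pics/hol.png",np.vstack([A,D])[:,:,::-1])
E
```

```text
1 top [ 37.5941   0.4905  -0.105  -75.    ]
1 scene [ 61.7411   0.487   -0.1045 -78.    ]
2 top [ 38.1613   0.475   -0.198  -84.    ]
2 scene [ 60.2585   0.4715  -0.1975 -84.    ]
3 top [37.4255  0.484  -0.2765 45.    ]
3 scene [61.8895  0.4815 -0.276  45.    ]
4 top [37.1561  0.4755 -0.3635 54.    ]
4 scene [58.6755  0.473  -0.363  54.    ]
rearLED [ 0.6628 -0.0955  0.1086] 0.0018
holLED [ 0.6216 -0.0549  0.0121] 0.0016
rear_tip [ 0.6631 -0.1004  0.1004] 0.0026
hol_tip [ 0.6683 -0.0908  0.0095] 0.0065
clipend [0.5087 0.3114 0.2775] 0.0019
case [0.5366 0.1596 0.0078] 0.0032
rear at z.107 [ 0.6602 -0.0981  0.107 ] [ 0.6678 -0.0983  0.107 ][ WARN:0@18.830] global loadsave.cpp:1063 imwrite_ Unsupported depth image for selected encoder is fallbacked to CV_8U.
```

View pics/case.png

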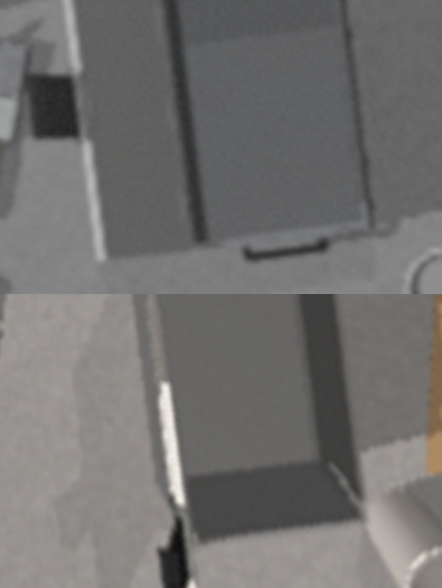

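View pics/hol.png

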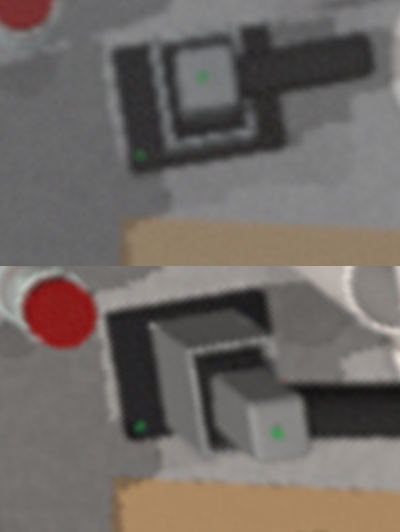

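The holster yaw comes out at about 99°, with its centre near (.667,-.098). The case is near (.528,.155) at yaw 97°. I'll start moving toward the scanner while overlaying the case wireframe on the earlier frames.

```bash
cat >ov.py <<'E'
from h import *
from scipy.optimize import minimize
G={c:cv2.GaussianBlur(cv2.cvtColor(cv2.imread(f"pics/{c}0.png"),6).astype(np.float32),(0,0),1.2) for c in("top","scene")}
M={c:np.hypot(cv2.Sobel(g,5,1,0),cv2.Sobel(g,5,0,1)) for c,g in G.items()}
def lines(p):
    x,y,a=p;t=np.radians(a);L=[]
    for hx,hy,z in((.08,.12,.088),(.075,.115,.088)):
        q=[(-hx,hy),(-hx,-hy)];L+=[((-hx,hy,z),(-hx,-hy,z)),((-hx,hy,z),(hx,hy,z)),((-hx,-hy,z),(hx,-hy,z))]
    L+=[((-.075,.115,.005),(-.075,-.115,.005)),((.075,-.115,.005),(-.075,-.115,.005)),((.075,.115,.005),(-.075,.115,.005)),((.075,.115,.005),(.075,-.115,.005)),((-.08,-.12,0),(-.08,.12,0)),((-.08,-.12,0),(.08,-.12,0))]
    f=lambda q:(x+np.cos(t)*q[0]-np.sin(t)*q[1],y+np.sin(t)*q[0]+np.cos(t)*q[1],q[2])
    return [(f(a),f(b)) for a,b in L]
def cost(p):
    s=0
    for c in M:
        pts=np.array([proj(c,np.array(a)*(1-k)+np.array(b)*k) for a,b in lines(p) for k in np.linspace(.05,.95,25)],np.float32)
        s-=np.minimum(cv2.remap(M[c],pts[:,0].copy(),pts[:,1].copy(),1),60).mean()
    return s
best=min((minimize(cost,(.528+dx,.155+dy,97+da),method="Nelder-Mead",options=dict(initial_simplex=[(.528+dx,.155+dy,97+da),(.536+dx,.155+dy,97+da),(.528+dx,.163+dy,97+da),(.528+dx,.155+dy,101+da)])) for dx in(-.01,0,.01) for dy in(-.01,0,.01) for da in(-2,2)),key=lambda r:r.fun)
print(best.x.round(4),best.fun,cost((.528,.155,97)))
o=[]
for c,(x0,y0,x1,y1) in(("top",(190,140,310,270)),("scene",(310,180,450,300))):
    im=cv2.resize(cv2.imread(f"pics/{c}0.png"),None,fx=4,fy=4)
    for a,b in lines(best.x): cv2.line(im,*[tuple(int(v*4+1.5) for v in proj(c,q)) for q in(a,b)],(0,255,255),1)
    o.append(im[y0*4:y1*4,x0*4:x1*4][:480])
h=min(i.shape[0] for i in o);w=np.hstack([i[:h] for i in o]);cv2.imwrite("pics/ov.png",cv2.resize(w,None,fx=.75,fy=.75))
E
python3 ov.py
python3 -m creep '0.01 0.01 0 0 0.087;0.02 0.025 0 9 0.087;0.024 0.032 0 9 0.087;0.024 0.032 0 9 0.087;0.024 0.032 0 9 0.087;0.024 0.032 0 9 0.087;0.024 0.032 0 9 0.087;0.024 0.032 0 9 0.087'
python3 -m creep '0.024 0.032 0 9.5 0.087;0.024 0.032 0 0 0.087;0.024 0.032 0 0 0.087;0.024 0.032 0 0 0.087;0.024 0.032 0 0 0.087;0.024 0.032 0 0 0.087;0.024 0.032 0 0 0.087;0 0 0 0 0.087'
```

```text
[ 0.5277  0.1602 97.6531] -89.9343032836914 -86.95001
time_s: 3.2
tool_pos: [0.4684, -0.3509, 0.2228]
tool_rot: [180.0, 0.0, 90.2]
force: [0.4, -0.9, 0.1]
grip_width: 0.0869
grasp_force: 0.0
time_s: 4.2
tool_pos: [0.6365, -0.1228, 0.2226]
tool_rot: [179.9, -0.2, 99.8]
force: [-0.5, -0.7, 1.0]
grip_width: 0.0873
grasp_force: 0.0
```

View pics/ov.png

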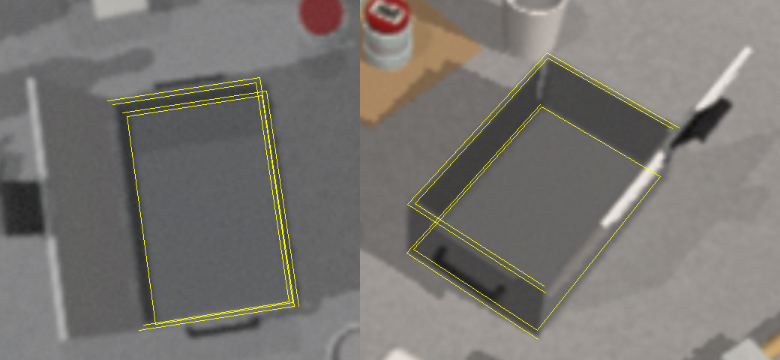

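The wireframe fits both views (case at (.5277,.160), yaw 97.7°). Next I grasp the scanner.

```bash

python3 -m creep '0.01 0.008 0 -0.5 0.087;0.01 0.009 0 0 0.087;0.009 0.008 0 0 0.087;0 0 -0.03 0 0.087;0 0 -0.04 0 0.087;0 0 -0.04 0 0.087;0 0 -0.025 0 0.087;0 0 -0.015 0 0.087' 30
python3 -m creep '0 0 0 0 0.087;0 0 0 0 0.03;0 0 0 0 0.03;0 0 0 0 0.03;0 0 0 0 0.03;0 0 0 0 0.03;0 0 0 0 0.03' 30
python3 - <<'E'
from h import *
for c in("top","scene"):
    cams.read_camera(c);print(c,[(np.round(d["xy"],1).tolist(),round(d["p"],2)) for d in finder.tip_of("jar_1_label",c)])
E
```

```text
time_s: 5.2
tool_pos: [0.6636, -0.1041, 0.0709]
tool_rot: [-179.9, -0.0, 98.8]
force: [-0.1, 0.2, 1.4]
grip_width: 0.0873
grasp_force: 0.0
time_s: 6.08
tool_pos: [0.6641, -0.1042, 0.0727]
tool_rot: [180.0, 0.0, 98.8]
force: [-0.7, 0.8, 0.8]
grip_width: 0.0441
grasp_force: 29.9
top []
scene [([317.5, 187.3], 0.59)]
```

```bash

python3 -m creep '0 0 0.01 0 0.03;0 0 0.02 0 0.03;0 0 0.03 0 0.03;0 0 0.03 0 0.03;0 0 0.03 0 0.03;0 0 0.02 0 0.03;0 0 0.01 0 0.03;0 0 0 0 0.03'
python3 -m creep '-0.01 0 0 -5 0.03;-0.02 0 0 -9 0.03;-0.024 0 0 -9.5 0.03;-0.024 0 0 -9.5 0.03;-0.024 0 0 -9.5 0.03;-0.024 0 0 -9.5 0.03;-0.023 0 0 -9.5 0.03;-0.018 0 0 -9 0.03'
python3 -m creep '-0.01 -0.002 0 -9 0.03;-0.004 0 0 -5.3 0.03;0 0 0 0 0.03'
python3 - <<'E'
from h import *
for c in("top","scene"):
    im=cams.read_camera(c); cv2.imwrite(f"pics/s1{c}.png",im[:,:,::-1])
    for n in("jar_1_label","scanner_rear","scanner"): print(c,n,[(np.round(d["xy"],1).tolist(),round(d["p"],2)) for d in finder.tip_of(n,c)])
w=np.hstack([cv2.resize(cv2.imread("pics/s1scene.png")[60:230,235:395],None,fx=2.5,fy=2.5),cv2.resize(cv2.imread("pics/s1top.png")[130:300,280:440],None,fx=2.5,fy=2.5)]);cv2.imwrite("pics/s1.png",w)
E
```

```text
time_s: 7.28
tool_pos: [0.6642, -0.1041, 0.223]
tool_rot: [180.0, 0.0, 98.8]
force: [0.3, -0.3, -1.7]
grip_width: 0.044
grasp_force: 29.9
time_s: 8.28
tool_pos: [0.4953, -0.1041, 0.2212]
tool_rot: [-179.9, 0.1, 28.0]
force: [-0.2, -0.2, -0.8]
grip_width: 0.044
grasp_force: 29.9
time_s: 8.65
tool_pos: [0.4822, -0.1062, 0.2215]
tool_rot: [-180.0, 0.1, 14.0]
force: [0.2, 0.2, -2.1]
grip_width: 0.0436
grasp_force: 29.9
top jar_1_label []
top scanner_rear [([391.2, 222.2], 0.16)]
top scanner []
scene jar_1_label [([319.3, 183.1], 0.78)]
scene scanner_rear [([319.0, 142.7], 0.66)]
scene scanner [([321.2, 163.8], 0.82)]
```

View pics/s1.png

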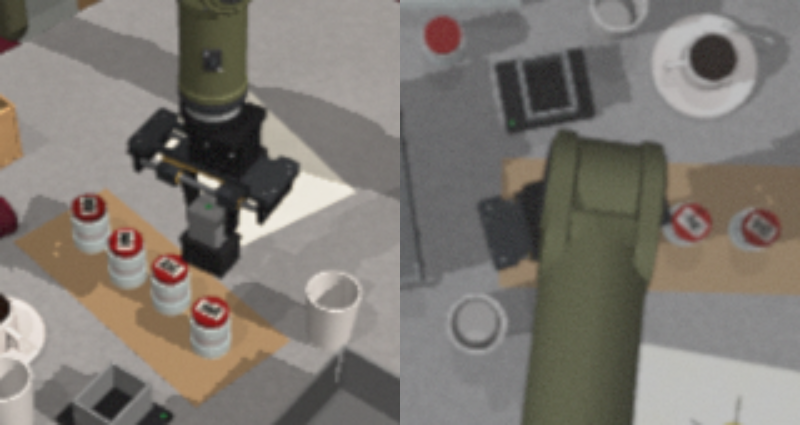

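The scanner is held squarely above jar 1, nothing was disturbed, and the holster is empty. I'll check the beam offset numerically.

```bash

python3 - <<'E'
from h import *
print(at("scene",(319,142.7),.2558),at("scene",(321.2,163.8),.161),at("scene",(319.3,183.1),.07))
# LED in crop -> px
print(at("scene",(235+209/2.5,60+204/2.5),.2558))
S=shot("scene");R=rect("scene",S,.07,.35,.6,-.5,.05);g=-(R[...,0]-R[...,1])
for g0 in((.487,-.105),(.4715,-.198),(.4815,-.276),(.473,-.363)):print(boxfit(g,.6,.05,g0,.034,.020,.007,range(-90,90,3)))
E
```

```text
[ 0.48842946 -0.1018385   0.2558    ] [ 0.48033879 -0.10027999  0.161     ] [ 0.48438316 -0.10455047  0.07      ]
[ 0.485996   -0.10600649  0.2558    ]
[ 64.538    0.487   -0.1045 -78.    ]
[ 62.6441   0.4715  -0.1975 -84.    ]
[63.979   0.4815 -0.276  45.    ]
[44.5577  0.4725 -0.363  51.    ]
```

```bash

python3 -m creep '0 0 0 0 0.03;0 0 0 0 0.03;0 0 0 0 0.03;0 0 0 0 0.03;0 0 0 0 0.03;0 0 0 0 0.03;0 0 0 0 0.03;0 0 0 0 0.03'
python3 -m creep '0 0 0 0 0.03;0 0 0 0 0.03;0 0 0 0 0.03;-0.003 -0.015 0 -2 0.03;-0.005 -0.03 0 -2 0.03;-0.005 -0.03 0 -2 0.03;-0.0025 -0.017 0 -2 0.03;0 0 0 0 0.03'
python3 - <<'E'
from h import *
S=shot("scene",2);R=rect("scene",S,.07,.35,.6,-.5,.05);g=-(R[...,0]-R[...,1])
print([(at("scene",d["xy"],.256).round(4),d["p"]) for d in finder.tip_of("scanner_rear","scene")])
for g0 in((.4715,-.198),(.4815,-.276),(.473,-.363)):print(boxfit(g,.6,.05,g0,.034,.020,.007,range(-90,90,3)))
E
```

```text
time_s: 10.2
tool_pos: [0.4831, -0.1062, 0.2226]
tool_rot: [180.0, 0.0, 14.0]
force: [-0.3, 0.2, -1.0]
grip_width: 0.0438
grasp_force: 29.9
time_s: 11.2
tool_pos: [0.4669, -0.2003, 0.2224]
tool_rot: [-180.0, 0.0, 5.7]
force: [-0.7, 0.3, -2.3]
grip_width: 0.044
grasp_force: 29.9
[(array([ 0.4808, -0.1927,  0.256 ]), 0.82), (array([0.4826, 0.3007, 0.256 ]), 0.74), (array([ 0.5955, -0.1453,  0.256 ]), 0.64)]
[ 62.5632   0.4715  -0.1975 -84.    ]
[62.1412  0.481  -0.276  45.    ]
[53.896   0.4725 -0.363  51.    ]
```

```bash

python3 -m creep '0 0 0 0 0.03;0 0 0 0 0.03;0 0 0 0 0.03;0 0 0 0 0.03;0 0 0 0 0.03;0 0 0 0 0.03;0 0 0 0 0.03;0 0 0 0 0.03'
python3 -m creep '0 0 0 0 0.03;0 0 0 0 0.03;0 0 0 0 0.03'
python3 -m creep '0.002 -0.01 0 -6 0.03;0.002 -0.015 0 -9 0.03;0.003 -0.017 0 -9 0.03;0.002 -0.015 0 -9 0.03;0.002 -0.01 0 -9 0.03;0.001 -0.006 0 -9 0.03;0 0 0 0 0.03;0 0 0 0 0.03'
python3 - <<'E'
from h import *
S=shot("scene",2);R=rect("scene",S,.07,.35,.6,-.5,.05);g=-(R[...,0]-R[...,1])
print([(at("scene",d["xy"],.256).round(4),d["p"]) for d in finder.tip_of("scanner_rear","scene")])
for g0 in((.487,-.1045),(.4715,-.198),(.4815,-.276),(.473,-.363)):print(boxfit(g,.6,.05,g0,.034,.020,.007,range(-90,90,3)))
E
```

```text
time_s: 12.35
tool_pos: [0.4676, -0.1982, 0.2226]
tool_rot: [180.0, 0.0, 6.0]
force: [-0.6, -0.6, -1.3]
grip_width: 0.044
grasp_force: 29.9
time_s: 12.72
tool_pos: [0.4676, -0.1982, 0.2226]
tool_rot: [180.0, 0.0, 6.0]
force: [-0.2, -0.2, -2.9]
grip_width: 0.0442
grasp_force: 29.9
time_s: 13.72
tool_pos: [0.4796, -0.2707, 0.2225]
tool_rot: [-180.0, 0.0, -44.8]
force: [0.6, 0.0, -2.5]
grip_width: 0.0438
grasp_force: 29.9
[(array([ 0.479 , -0.2658,  0.256 ]), 0.65)]
[ 63.1743   0.487   -0.1045 -78.    ]
[ 62.124    0.4715  -0.1975 -84.    ]
[63.4774  0.4815 -0.276  45.    ]
[60.149  0.473 -0.363 54.   ]
```

```bash

python3 -m creep '0 0 0 0 0.03;0 0 0 0 0.03;0 0 0 0 0.03;0 0 0 0 0.03;0 0 0 0 0.03;0 0 0 0 0.03;0 0 0 0 0.03;0 0 0 0 0.03'
python3 -m creep '0 0 0 0 0.03;0 0 0 0 0.03;-0.001 -0.012 0 2 0.03;-0.004 -0.03 0 2 0.03;-0.004 -0.03 0 2 0.03;-0.0015 -0.0165 0 2 0.03;0 0 0 0 0.03;0 0 0 0 0.03'
python3 - <<'E'
from h import *
S=shot("scene",2);R=rect("scene",S,.07,.35,.6,-.5,.05);g=-(R[...,0]-R[...,1])
print([(at("scene",d["xy"],.256).round(4),d["p"]) for d in finder.tip_of("scanner_rear","scene")])
for g0 in((.487,-.1045),(.4715,-.198),(.4815,-.276),(.473,-.363)):print(boxfit(g,.6,.05,g0,.034,.020,.007,range(-90,90,3)))
E
python3 -m creep '0 0 0 0 0.03;0 0 0 0 0.03;0 0 0 0 0.03;0 0 0 0 0.03;0 0 0 0 0.03;0 0 0 0 0.03;0 0 0 0 0.03;0 0 0 0 0.03'
python3 -m creep '0 0 0 0 0.03;0 0 0 0 0.03;0 0 0 0 0.03'
```

```text
time_s: 14.88
tool_pos: [0.4796, -0.2712, 0.2226]
tool_rot: [180.0, 0.0, -45.0]
force: [-0.8, -0.3, -1.5]
grip_width: 0.044
grasp_force: 29.9
time_s: 15.88
tool_pos: [0.4695, -0.3585, 0.2225]
tool_rot: [-180.0, 0.0, -37.0]
force: [-0.6, -0.3, -2.2]
grip_width: 0.0435
grasp_force: 29.9
[(array([ 0.4672, -0.3597,  0.256 ]), 0.73), (array([ 0.6337, -0.0864,  0.256 ]), 0.71)]
[ 62.8125   0.487   -0.1045 -78.    ]
[ 61.4067   0.4715  -0.1975 -84.    ]
[63.2368  0.4815 -0.276  45.    ]
[59.6307  0.4725 -0.363  54.    ]
time_s: 17.02
tool_pos: [0.4691, -0.3597, 0.2225]
tool_rot: [180.0, 0.0, -37.0]
force: [-0.2, 0.8, -2.1]
grip_width: 0.0437
grasp_force: 29.9
time_s: 17.4
tool_pos: [0.4691, -0.3597, 0.2226]
tool_rot: [180.0, 0.0, -37.0]
force: [0.2, 0.3, -1.7]
grip_width: 0.0438
grasp_force: 29.9
```

All four are scanned. Next I return the scanner.

```bash

python3 -m creep '0.007 0.009 0 5 0.03;0.014 0.019 0 9.5 0.03;0.014 0.019 0 9.5 0.03;0.014 0.019 0 9.5 0.03;0.014 0.019 0 9.5 0.03;0.014 0.019 0 9.5 0.03;0.014 0.019 0 9.5 0.03;0.014 0.019 0 9.5 0.03'
python3 -m creep '0.014 0.019 0 9.5 0.03;0.014 0.019 0 9.5 0.03;0.014 0.019 0 9.5 0.03;0.014 0.019 0 9.5 0.03;0.014 0.019 0 9.5 0.03;0.014 0.0155 0 9.5 0.03;0.006 0.002 0 7.3 0.03;0 0 0 0 0.03'
python3 -m creep '0 0 0 0 0.03;0 0 0 0 0.03'
```

```text
time_s: 18.4
tool_pos: [0.5745, -0.2171, 0.2226]
tool_rot: [180.0, 0.0, 34.8]
force: [-0.4, -0.3, -2.5]
grip_width: 0.0437
grasp_force: 29.9
time_s: 19.4
tool_pos: [0.6643, -0.1049, 0.2222]
tool_rot: [-180.0, -0.0, 98.8]
force: [-1.1, 0.4, -2.0]
grip_width: 0.0438
grasp_force: 29.9
time_s: 19.65
tool_pos: [0.6638, -0.1058, 0.2227]
tool_rot: [-180.0, 0.0, 98.7]
force: [0.6, -0.2, -2.0]
grip_width: 0.0437
grasp_force: 29.9
```

```bash

python3 -m creep '0 0.0015 0 0 0.03;0 0 -0.02 0 0.03;0 0 -0.03 0 0.03;0 0 -0.03 0 0.03;0 0 -0.025 0 0.03;0 0 -0.018 0 0.03;0 0 -0.012 0 0.03;0 0 0 0 0.03'
python3 -m creep '0 0 -0.006 0 0.03;0 0 -0.006 0 0.03;0 0 -0.002 0 0.03;0 0 0 0 0.03'
```

```text
time_s: 20.65
tool_pos: [0.6635, -0.1037, 0.0866]
tool_rot: [-179.9, -0.0, 98.8]
force: [-0.5, -0.3, -2.0]
grip_width: 0.0436
grasp_force: 29.9
time_s: 21.15
tool_pos: [0.664, -0.1037, 0.0735]
tool_rot: [-180.0, -0.0, 98.8]
force: [-0.1, -0.3, -1.2]
grip_width: 0.0438
grasp_force: 29.9
```

```bash

python3 -m creep '0 0 -0.001 0 0.087;0 0 0 0 0.087;0 0 0 0 0.087;0 0 0 0 0.087;0 0 0.02 0 0.087;0 0 0.03 0 0.087;0 0 0.03 0 0.087;0 0 0.03 0 0.087'
python3 -m creep '0 0 0.02 0 0.087;-0.015 0 0 0 0.087;-0.035 0 0 0 0.087;-0.04 0 0 0 0.087;-0.04 0 0 0 0.087;-0.03 0 0 0 0.087;-0.0155 -0.001 0 -1.1 0.087;0 0 0 0 0.087'
cat >look.py <<'E'
from h import *
S=shot("scene",2);cv2.imwrite("pics/l.png",S[:,:,::-1].astype(np.uint8));R=rect("scene",S,.07,.3,.65,-.55,.1);g=-(R[...,0]-R[...,1])
for g0 in((.487,-.1045),(.4715,-.198),(.4815,-.276),(.473,-.363)):print(boxfit(g,.65,.1,g0,.034,.020,.007,range(-90,90,6),r=.04))
E
python3 look.py; python3 - <<'E'
from h import *
for n in("scanner_rear","holster"): print(n,[(np.round(d["xy"],1),round(d["p"],2)) for d in finder.tip_of(n,"scene")])
print(get_obs()["tool_pos"])
E
```

```text
time_s: 22.15
tool_pos: [0.6645, -0.1036, 0.1854]
tool_rot: [179.9, 0.0, 98.8]
force: [0.3, 0.3, 0.9]
grip_width: 0.0869
grasp_force: 0.0
time_s: 23.15
tool_pos: [0.4885, -0.1051, 0.2032]
tool_rot: [179.9, 0.1, 97.6]
force: [0.1, -0.5, 0.7]
grip_width: 0.0871
grasp_force: 0.0
[ 64.1312   0.487   -0.1045 -78.    ]
[ 62.3533   0.4715  -0.1975 -84.    ]
[62.33   0.481 -0.276 48.   ]
[54.4613  0.4725 -0.363  54.    ]
scanner_rear [(array([278.9, 208.5]), 0.88)]
holster [(array([283.3, 227.5]), 0.69), (array([442.9, 301.3]), 0.25)]
[ 0.4895871  -0.10441314  0.20264146]
```

```bash

python3 -m creep '-0.001 -0.001 -0.03 0 0.087;0 0 -0.04 0 0.087;0 0 -0.04 0 0.087;0 0 -0.03 0 0.087;0 0 -0.02 0 0.087;0 0 -0.014 0 0.087;0 0 0 0 0.087;0 0 0 0 0.04' 25
python3 -m creep '0 0 0 0 0.04;0 0 0 0 0.04;0 0 0 0 0.04;0 0 0 0 0.04;0 0 0.02 0 0.04;0 0 0.03 0 0.04;0 0 0.04 0 0.04;0 0 0.035 0 0.04'
python3 -m creep '0.004 0.015 0.01 0 0.04;0.011 0.038 0 0 0.04;0.012 0.04 0 0 0.04;0.012 0.04 0 0 0.04;0.012 0.04 0 0 0.04;0.012 0.04 0 0 0.04;0.012 0.04 0 0 0.04;0.009 0.033 0 0 0.04'
python3 -m creep '0.005 0.02 0 0 0.04;0 0 0 0 0.04;0 0 0 0 0.04'
```

```text
time_s: 24.35
tool_pos: [0.4885, -0.1057, 0.0293]
tool_rot: [179.9, 0.0, 97.7]
force: [0.0, 0.3, -0.0]
grip_width: 0.0825
grasp_force: 0.0
time_s: 25.35
tool_pos: [0.4872, -0.1056, 0.1545]
tool_rot: [-180.0, -0.0, 97.7]
force: [-0.1, -0.7, -2.1]
grip_width: 0.0535
grasp_force: 25.0
time_s: 26.35
tool_pos: [0.5704, 0.1834, 0.1617]
tool_rot: [-179.8, -0.1, 97.8]
force: [0.3, -0.3, -2.6]
grip_width: 0.0538
grasp_force: 25.0
time_s: 26.72
tool_pos: [0.5758, 0.1997, 0.1624]
tool_rot: [-179.9, 0.0, 97.7]
force: [0.4, -0.4, -1.8]
grip_width: 0.0534
grasp_force: 25.0
```

```bash

python3 -m creep '0.001 0.001 -0.02 0 0.04;0 0 -0.03 0 0.04;0 0 -0.03 0 0.04;0 0 -0.02 0 0.04;0 0 -0.015 0 0.04;0 0 -0.008 0 0.04;0 0 -0.004 0 0.04;0 0 0 0 0.04'
python3 -m creep '0 0 0 0 0.068;0 0 0 0 0.068;0 0 0 0 0.068;0 0 0.03 0 0.068;0 0 0.04 0 0.068;0 0 0.05 0 0.068;0 0 0.04 0 0.087;0 0 0 0 0.087'
python3 -m creep '-0.004 -0.02 0 0 0.087;-0.011 -0.045 0 0 0.087;-0.013 -0.05 0 0 0.087;-0.013 -0.05 0 0 0.087;-0.013 -0.05 0 0 0.087;-0.013 -0.05 0 0 0.087;-0.013 -0.05 0 0 0.087;-0.013 -0.05 0 0 0.087'
python3 -m creep '-0.008 -0.033 0 0 0.087;0 0 0 0 0.087;0 0 0 0 0.087'
python3 look.py
```

```text
time_s: 27.72
tool_pos: [0.5779, 0.2015, 0.037]
tool_rot: [180.0, -0.0, 97.7]
force: [0.5, -0.5, -1.6]
grip_width: 0.0537
grasp_force: 25.0
time_s: 28.72
tool_pos: [0.5796, 0.2026, 0.2008]
tool_rot: [179.6, -0.1, 97.7]
force: [0.2, -0.2, -0.2]
grip_width: 0.0811
grasp_force: 0.0
time_s: 29.72
tool_pos: [0.4834, -0.1653, 0.1958]
tool_rot: [-180.0, -0.0, 97.7]
force: [0.3, -0.7, -0.4]
grip_width: 0.0869
grasp_force: 0.0
time_s: 30.1
tool_pos: [0.4765, -0.1956, 0.1959]
tool_rot: [-180.0, -0.1, 97.7]
force: [0.5, 0.6, 0.6]
grip_width: 0.087
grasp_force: 0.0
[ 17.3881   0.5155  -0.1385 -12.    ]
[ 60.7297   0.4715  -0.1975 -84.    ]
[63.4518  0.4815 -0.276  48.    ]
[59.1323  0.473  -0.363  54.    ]
```

View pics/l.png

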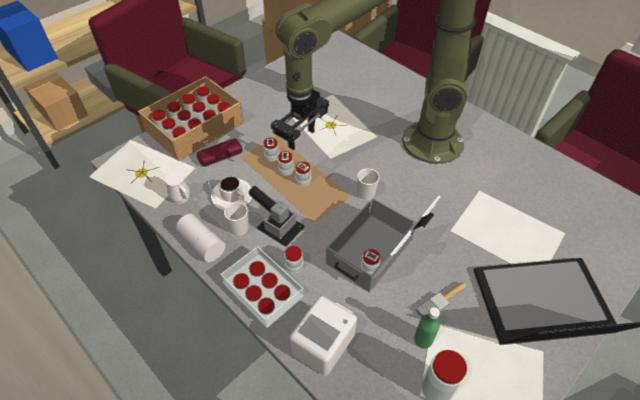

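Jar 1 stands upright in the case at (372,258) and the other three have not moved. Next is jar 2.

```bash

python3 -m creep '-0.003 -0.002 -0.03 0 0.087;0 0 -0.04 0 0.087;0 0 -0.04 0 0.087;0 0 -0.03 0 0.087;0 0 -0.017 0 0.087;0 0 -0.01 0 0.087;0 0 0 0 0.087;0 0 0 0 0.04' 25
python3 -m creep '0 0 0 0 0.04;0 0 0 0 0.04;0 0 0 0 0.04;0 0 0 0 0.04;0 0 0.02 0 0.04;0 0 0.03 0 0.04;0 0 0.04 0 0.04;0 0 0.035 0 0.04'
python3 -m creep '0 0.02 0.005 0 0.04;0 0.035 0 0 0.04;0 0.045 0 0 0.04;0 0.045 0 0 0.04;0 0.045 0 0 0.04;0 0.045 0 0 0.04;-0.002 0.045 0 0 0.04;-0.002 0.045 0 0 0.04'
python3 -m creep '0 0.035 0 0 0.04;0 0.024 0 0 0.04;0 0 0 0 0.04;0 0 0 0 0.04'
```

```text
time_s: 31.2
tool_pos: [0.4745, -0.199, 0.0306]
tool_rot: [179.9, 0.1, 97.7]
force: [0.6, 0.6, 0.7]
grip_width: 0.0826
grasp_force: 0.0
time_s: 32.2
tool_pos: [0.4733, -0.1985, 0.1556]
tool_rot: [-180.0, -0.0, 97.7]
force: [0.1, -0.1, -1.7]
grip_width: 0.0531
grasp_force: 25.0
time_s: 33.2
tool_pos: [0.4676, 0.1286, 0.158]
tool_rot: [-179.9, 0.0, 97.8]
force: [0.1, -0.2, -1.4]
grip_width: 0.0536
grasp_force: 25.0
time_s: 33.7
tool_pos: [0.4687, 0.1845, 0.1585]
tool_rot: [-179.9, 0.0, 97.7]
force: [-0.5, 0.1, -1.6]
grip_width: 0.0533
grasp_force: 25.0
```

```bash

python3 -m creep '0 0.001 -0.02 0 0.04;0 0 -0.03 0 0.04;0 0 -0.03 0 0.04;0 0 -0.02 0 0.04;0 0 -0.014 0 0.04;0 0 -0.006 0 0.04;0 0 -0.002 0 0.04;0 0 0 0 0.04'
python3 -m creep '0 0 0 0 0.068;0 0 0 0 0.068;0 0 0 0 0.068;0 0 0.03 0 0.068;0 0 0.04 0 0.068;0 0 0.05 0 0.068;0 0 0.04 0 0.087;0 0 0 0 0.087'
python3 -m creep '0 -0.02 0 0 0.087;0.002 -0.045 0 0 0.087;0.002 -0.05 0 0 0.087;0.002 -0.05 0 0 0.087;0.002 -0.05 0 0 0.087;0.002 -0.05 0 0 0.087;0.002 -0.05 0 0 0.087;0.001 -0.05 0 0 0.087'
python3 -m creep '0 -0.045 0 0 0.087;0 -0.035 0 0 0.087;0 -0.017 0 0 0.087;0 0 0 0 0.087;0 0 0 0 0.087'
python3 look.py
```

```text
time_s: 34.7
tool_pos: [0.4701, 0.1865, 0.0381]
tool_rot: [179.9, -0.0, 97.7]
force: [0.5, 0.1, -2.3]
grip_width: 0.0535
grasp_force: 25.0
time_s: 35.7
tool_pos: [0.4716, 0.1873, 0.2009]
tool_rot: [179.6, 0.0, 97.7]
force: [0.2, 0.1, -0.0]
grip_width: 0.0805
grasp_force: 0.0
time_s: 36.7
tool_pos: [0.4818, -0.1801, 0.1963]
tool_rot: [-179.9, -0.0, 97.7]
force: [0.5, 0.1, 0.6]
grip_width: 0.0869
grasp_force: 0.0
time_s: 37.33
tool_pos: [0.483, -0.2735, 0.1974]
tool_rot: [-180.0, -0.1, 97.8]
force: [0.1, 0.0, 0.2]
grip_width: 0.0867
grasp_force: 0.0
[  1.8777   0.4475  -0.092  -36.    ]
[23.2824  0.494  -0.2375  6.    ]
[62.5293  0.4815 -0.276  48.    ]
[60.2958  0.4725 -0.363  54.    ]
```

```bash

python3 -m creep '0 -0.0025 -0.03 0 0.087;0 0 -0.04 0 0.087;0 0 -0.04 0 0.087;0 0 -0.03 0 0.087;0 0 -0.018 0 0.087;0 0 -0.0105 0 0.087;0 0 0 0 0.087;0 0 0 0 0.04' 25
python3 -m creep '0 0 0 0 0.04;0 0 0 0 0.04;0 0 0 0 0.04;0 0 0 0 0.04;0 0 0.02 0 0.04;0 0 0.03 0 0.04;0 0 0.04 0 0.04;0 0 0.035 0 0.04'
python3 -m creep '0.003 0.02 0.005 0 0.04;0.009 0.035 0 0 0.04;0.011 0.042 0 0 0.04;0.011 0.042 0 0 0.04;0.011 0.042 0 0 0.04;0.011 0.042 0 0 0.04;0.011 0.042 0 0 0.04;0.011 0.042 0 0 0.04'
python3 -m creep '0.011 0.042 0 0 0.04;0.009 0.037 0 0 0.04;0.005 0.023 0 0 0.04;0 0 0 0 0.04;0 0 0 0 0.04'
```

```text
time_s: 38.42
tool_pos: [0.4835, -0.2786, 0.0302]
tool_rot: [179.9, 0.1, 97.7]
force: [-0.1, 0.3, -0.3]
grip_width: 0.083
grasp_force: 0.0
time_s: 39.42
tool_pos: [0.4828, -0.2781, 0.1566]
tool_rot: [179.9, 0.1, 97.7]
force: [-0.6, -1.1, -1.6]
grip_width: 0.0531
grasp_force: 25.0
time_s: 40.42
tool_pos: [0.5594, 0.0316, 0.1582]
tool_rot: [-179.9, -0.0, 97.8]
force: [0.5, -0.2, -2.2]
grip_width: 0.0533
grasp_force: 25.0
time_s: 41.05
tool_pos: [0.5847, 0.1301, 0.1584]
tool_rot: [-179.9, 0.1, 97.7]
force: [0.8, 0.7, -1.7]
grip_width: 0.0533
grasp_force: 25.0
```

```bash

python3 -m creep '0.002 0.001 -0.02 0 0.04;0 0 -0.03 0 0.04;0 0 -0.03 0 0.04;0 0 -0.02 0 0.04;0 0 -0.014 0 0.04;0 0 -0.006 0 0.04;0 0 -0.003 0 0.04;0 0 0 0 0.04'
python3 -m creep '0 0 0 0 0.068;0 0 0 0 0.068;0 0 0 0 0.068;0 0 0.03 0 0.068;0 0 0.04 0 0.068;0 0 0.05 0 0.068;0 0 0.04 0 0.087;0 0 0 0 0.087'
python3 -m creep '-0.004 -0.02 0 0 0.087;-0.01 -0.04 0 0 0.087;-0.011 -0.048 0 0 0.087;-0.011 -0.048 0 0 0.087;-0.011 -0.048 0 0 0.087;-0.011 -0.048 0 0 0.087;-0.011 -0.048 0 0 0.087;-0.011 -0.048 0 0 0.087'
python3 -m creep '-0.011 -0.048 0 0 0.087;-0.011 -0.048 0 0 0.087;-0.009 -0.038 0 0 0.087;-0.003 -0.013 0 0 0.087;0 0 0 0 0.087;0 0 0 0 0.087'
python3 look.py
```

```text
time_s: 42.05
tool_pos: [0.588, 0.1319, 0.0366]
tool_rot: [179.9, 0.0, 97.7]
force: [1.0, 0.2, -1.9]
grip_width: 0.0538
grasp_force: 25.0
time_s: 43.05
tool_pos: [0.5897, 0.1328, 0.2002]
tool_rot: [179.6, 0.0, 97.7]
force: [1.3, -0.3, -0.3]
grip_width: 0.0807
grasp_force: 0.0
time_s: 44.05
tool_pos: [0.5065, -0.2176, 0.1951]
tool_rot: [-179.9, -0.0, 97.7]
force: [0.6, 0.4, -0.6]
grip_width: 0.0869
grasp_force: 0.0
time_s: 44.8
tool_pos: [0.4746, -0.3607, 0.196]
tool_rot: [180.0, -0.1, 97.9]
force: [0.7, 0.4, -0.1]
grip_width: 0.0868
grasp_force: 0.0
[  1.8628   0.4475  -0.0925 -36.    ]
[ 8.5851  0.432  -0.179  84.    ]
[19.2229  0.486  -0.3155 60.    ]
[58.7764  0.473  -0.363  54.    ]
```

View pics/l.png

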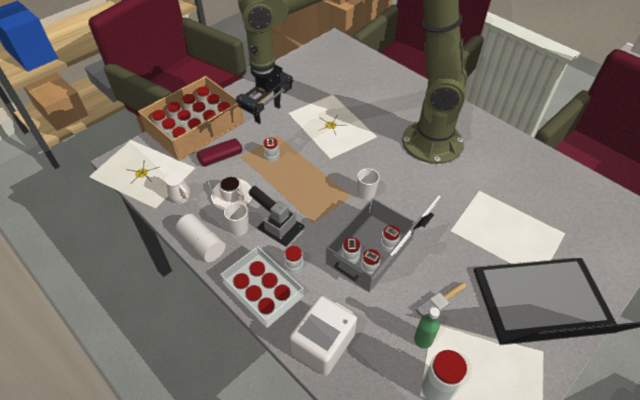

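Three jars stand in the case and jar 4 is unmoved at (271,147).

```bash

python3 -m creep '0 -0.0015 -0.03 0 0.087;0 0 -0.04 0 0.087;0 0 -0.04 0 0.087;0 0 -0.03 0 0.087;0 0 -0.017 0 0.087;0 0 -0.01 0 0.087;0 0 0 0 0.087;0 0 0 0 0.04' 25
python3 -m creep '0 0 0 0 0.04;0 0 0 0 0.04;0 0 0 0 0.04;0 0 0 0 0.04;0 0 0.02 0 0.04;0 0 0.03 0 0.04;0 0 0.04 0 0.04;0 0 0.035 0 0.04'
python3 -m creep '0 0.02 0.005 0 0.04;0 0.035 0 0 0.04;0 0.045 0 0 0.04;0 0.045 0 0 0.04;0 0.045 0 0 0.04;0 0.045 0 0 0.04;0 0.045 0 0 0.04;0.001 0.045 0 0 0.04'
python3 -m creep '0.001 0.045 0 0 0.04;0.001 0.045 0 0 0.04;0.001 0.038 0 0 0.04;0 0.02 0 0 0.04;0 0.01 0 0 0.04;0 0 0 0 0.04;0 0 0 0 0.04'
```

```text
time_s: 45.9
tool_pos: [0.4744, -0.3652, 0.0303]
tool_rot: [179.9, 0.1, 97.7]
force: [-0.2, -0.4, 0.4]
grip_width: 0.0827
grasp_force: 0.0
time_s: 46.9
tool_pos: [0.4737, -0.3647, 0.1566]
tool_rot: [180.0, 0.0, 97.7]
force: [0.8, 0.2, -1.8]
grip_width: 0.0532
grasp_force: 25.0
time_s: 47.9
tool_pos: [0.4728, -0.037, 0.158]
tool_rot: [-179.9, -0.0, 97.8]
force: [0.4, 0.4, -2.4]
grip_width: 0.053
grasp_force: 25.0
time_s: 48.78
tool_pos: [0.4773, 0.1171, 0.1587]
tool_rot: [-180.0, 0.0, 97.6]
force: [0.5, -0.6, -2.4]
grip_width: 0.0535
grasp_force: 25.0
```

```bash

python3 -m creep '0 0 -0.02 0 0.04;0 0 -0.03 0 0.04;0 0 -0.03 0 0.04;0 0 -0.02 0 0.04;0 0 -0.014 0 0.04;0 0 -0.006 0 0.04;0 0 -0.003 0 0.04;0 0 0 0 0.04'
python3 -m creep '0 0 0 0 0.068;0 0 0 0 0.068;0 0 0 0 0.068;0 0 0.03 0 0.068;0 0 0.04 0 0.068;0 0 0.05 0 0.068;0 0 0.05 0 0.068;0 0 0.05 0 0.04'
python3 -m creep '0 0 0.05 0 0;0 0 0.05 0 0;-0.002 0.02 0 0 0;-0.004 0.04 0 0 0;-0.004 0.04 0 0 0;-0.004 0.05 0 0 0;-0.004 0.04 0 0 0;0 0.018 0 0 0'
python3 -m creep '0 0 0 0 0;0 0 0 0 0'
python3 - <<'E'
from h import *
S=shot("scene",1);cv2.imwrite("pics/l2.png",S[100:320,250:500,::-1].astype(np.uint8).repeat(2,0).repeat(2,1))
for c in("scene","top"):
    if c=="top":shot("top",1)
    print([(np.round(d["xy"],1),round(d["p"],2)) for d in finder.tip_of("clip_end",c)])
E
```

```text
time_s: 49.78
tool_pos: [0.478, 0.1183, 0.0365]
tool_rot: [180.0, 0.0, 97.7]
force: [0.1, 0.8, -1.8]
grip_width: 0.0534
grasp_force: 25.0
time_s: 50.78
tool_pos: [0.4774, 0.1184, 0.258]
tool_rot: [180.0, 0.0, 97.7]
force: [0.4, -0.3, 0.4]
grip_width: 0.0636
grasp_force: 0.0
time_s: 51.78
tool_pos: [0.4581, 0.3292, 0.3562]
tool_rot: [-180.0, -0.1, 97.9]
force: [0.4, -0.0, 0.1]
grip_width: 0.0007
grasp_force: 0.0
time_s: 52.02
tool_pos: [0.46, 0.3254, 0.3561]
tool_rot: [180.0, 0.0, 97.6]
force: [0.1, -1.5, 0.1]
grip_width: 0.0008
grasp_force: 0.0
[(array([428.1, 219.5]), 0.5), (array([282.9, 224.9]), 0.22)]
[(array([189.6, 208.5]), 0.66)]
```

View pics/l2.png

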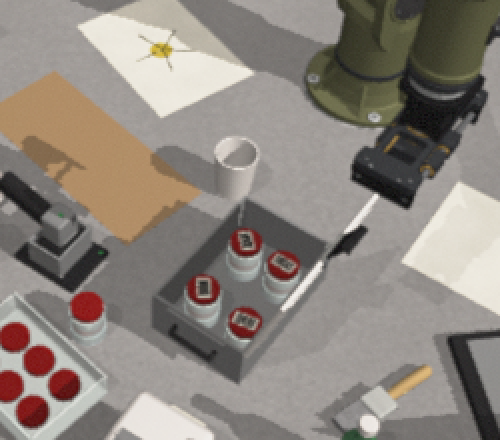

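Four jars stand upright in the case, and the gripper is above and behind the lid, beside the clip. Now I push the lid.

```bash

python3 -m creep '0 0 -0.03 0 0;0 0 -0.04 0 0;0 0 -0.035 0 0;0 0 -0.016 0 0;0 0 0 0 0'
python3 -m creep '0.001 -0.01 0 0 0;0.002 -0.015 0 0 0;0.002 -0.015 0 0 0;0.002 -0.015 0 0 0;0.002 -0.015 0 0 0'
python3 -m creep '0.002 -0.015 0 0 0;0.002 -0.015 0 0 0;0.002 -0.015 0 0 0;0.002 -0.015 0 0 0;0 0 0 0 0'
python3 - <<'E'
from h import *
S=shot("scene",1);cv2.imwrite("pics/l3.png",S[100:320,250:500,::-1].astype(np.uint8).repeat(2,0).repeat(2,1))
E
```

```text
time_s: 52.85
tool_pos: [0.4596, 0.3257, 0.2347]
tool_rot: [-179.9, 0.0, 97.7]
force: [-0.1, 0.2, 0.4]
grip_width: 0.0006
grasp_force: 0.0
time_s: 53.48
tool_pos: [0.4695, 0.2569, 0.2372]
tool_rot: [179.8, -0.1, 97.7]
force: [0.0, 1.4, 0.9]
grip_width: 0.0005
grasp_force: 0.8
time_s: 54.1
tool_pos: [0.4777, 0.1949, 0.2363]
tool_rot: [179.9, 0.1, 97.5]
force: [-1.2, 0.4, 0.5]
grip_width: 0.0011
grasp_force: 0.0
```

View pics/l3.png

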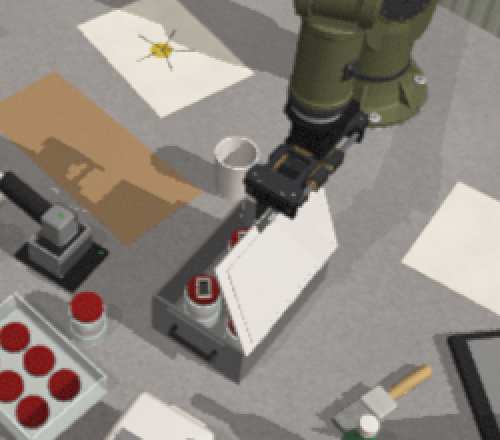

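The lid is tipping forward by itself. I'll retreat upward, then move over the clip while it closes.

```bash

python3 -m creep '0 0.01 0.03 0 0;0 0 0.03 0 0;0.008 -0.02 0.02 0 0;0.01 -0.026 0 0 0;0.012 -0.027 0 0 0;0.012 -0.027 0 0 0;0.012 -0.027 0 0 0;0.011 -0.027 0 0 0'
python3 -m creep '0 0 0 0 0;0 0 0 0 0;0 0 0 0 0;0 0 0 0 0;0 0 0 0 0;0 0 0 0 0;0 0 0 0 0;0 0 0 0 0'
python3 -m creep '0 0 0 0 0;0 0 0 0 0;0 0 0 0 0;0 0 0 0 0;0 0 0 0 0;0 0 0 0 0;0 0 0 0 0;0 0 0 0 0'
python3 - <<'E'
from h import *
S=shot("scene",1);cv2.imwrite("pics/l4.png",S[100:320,250:500,::-1].astype(np.uint8).repeat(2,0).repeat(2,1))
for c in("scene","top"):
    if c=="top":shot("top",1)
    print([(np.round(d["xy"],1),round(d["p"],2),at(c,d["xy"],.104).round(4)) for d in finder.tip_of("clip_end",c)])
E
```

```text
time_s: 55.15
tool_pos: [0.5422, 0.0525, 0.3157]
tool_rot: [179.9, -0.0, 97.8]
force: [0.4, 0.2, 0.5]
grip_width: 0.0003
grasp_force: 0.0
time_s: 56.15
tool_pos: [0.5416, 0.0523, 0.3151]
tool_rot: [180.0, 0.0, 97.7]
force: [-0.4, 0.6, 0.8]
grip_width: 0.0007
grasp_force: 0.0
time_s: 57.15
tool_pos: [0.5416, 0.0523, 0.3151]
tool_rot: [180.0, 0.0, 97.7]
force: [0.1, -0.1, -0.1]
grip_width: 0.0001
grasp_force: 0.0
[(array([338.5, 209.9]), 0.61, array([0.54  , 0.0349, 0.104 ]))]
[]
```

View pics/l4.png

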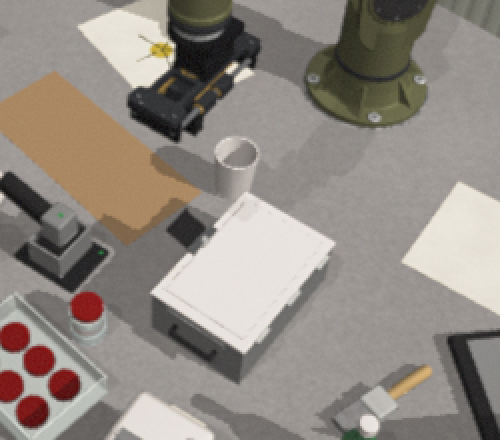

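The lid is shut and the clip stands out at about (342,214). Now I press it down.

```bash

python3 -m creep '0.001 -0.01 -0.03 0 0;0 0 -0.05 0 0;0 0 -0.05 0 0;0 0 -0.04 0 0;0 0 -0.02 0 0;0 0 0 0 0;0 0 -0.005 0 0;0 0 -0.008 0 0'
python3 -m creep '0 0 -0.008 0 0;0 0 -0.008 0 0;0 0 -0.008 0 0;0 0 -0.008 0 0;0 0 -0.008 0 0;0 0 -0.008 0 0;0 0 -0.006 0 0;0 0 0 0 0'
python3 -m creep '0 0 0 0 0;0 0 0 0 0;0 -0.005 0.02 0 0;0 -0.005 0.04 0 0;0 -0.005 0.05 0 0;0 0 0.05 0 0;0 0 0.05 0 0;0 0 0.05 0 0'
python3 -m creep '0 0 0.04 0 0;0 -0.03 0 0 0;0 -0.04 0 0 0;0 -0.05 0 0 0;0 -0.05 0 0 0;0 -0.03 0 0 0;0 0 0 0 0;0 0 0 0 0'
python3 - <<'E'
from h import *
S=shot("scene",1);cv2.imwrite("pics/l5.png",cv2.resize(S[120:310,220:440,::-1].astype(np.uint8),None,fx=3.2,fy=3.1,interpolation=2))
print([(np.round(d["xy"],1),round(d["p"],2)) for d in finder.tip_of("clip_end","scene")],[(np.round(d["xy"],1),round(d["p"],2)) for d in finder.tip_of("scanner_rear","scene")])
E
```

```text
time_s: 58.35
tool_pos: [0.5439, 0.0424, 0.1134]
tool_rot: [179.8, 0.0, 97.7]
force: [-0.5, -0.9, 0.4]
grip_width: 0.0003
grasp_force: 0.0
time_s: 59.35
tool_pos: [0.542, 0.0424, 0.0574]
tool_rot: [-179.9, -0.0, 97.7]
force: [-0.0, -0.9, -0.1]
grip_width: 0.0006
grasp_force: 0.0
time_s: 60.35
tool_pos: [0.5423, 0.0274, 0.3216]
tool_rot: [179.9, 0.1, 97.7]
force: [1.0, -0.4, -0.6]
grip_width: 0.0001
grasp_force: 0.0
time_s: 61.35
tool_pos: [0.5427, -0.1712, 0.3592]
tool_rot: [179.9, -0.0, 97.8]
force: [-0.4, 0.9, -0.3]
grip_width: 0.0006
grasp_force: 0.0
[(array([346.3, 225.3]), 0.36)] [(array([280. , 209.2]), 0.94)]
```

View pics/l5.png

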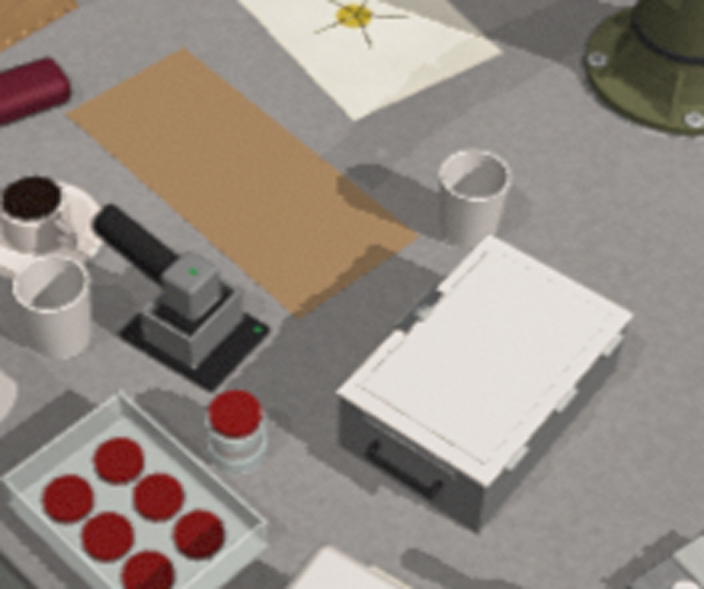

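The clip lies flat against the case front, since nothing sticks out past the lid edge at (350,222). The scanner sits in its holster with its LED at the original pixel, and the bystanders are untouched. I'll hand in the job.

```bash
python3 -c "
from cell import ticket
print(ticket.sign_off())"
```

```text
the job is handed in; nothing more can be done
None
```

The job is handed in: all four jars were scanned in order and stood upright in the case, the lid is shut with the clip home, and the scanner is back in its holster; the last picture agrees, but sign-off returned no verdict.

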